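# Clear the lane and roll the toy detergent can to its marked place

## Task

Clear the soap carton out of the can's way by packing it upright into the free place of the blue laundry basket, pressed right down so that none of the three cartons sticks up above the rim. Then roll the detergent can along the table, without lifting it, until it comes to rest on the paper strip, lying along the strip and not over its ends. Leave the plant pot and the iron where they stand.

Things in the scene. Friction and masses are not known exactly. Their poses are not given: they have to be found in the camera images.
- can: White plastic toy detergent can lying on its side, a cylinder 60 mm in diameter and 110 mm long with grey end rims and one grey seam along it, about 0.25 kg. Origin at its middle, on its axis, so 30 mm above the table as it lies. Its x axis is the cylinder's axis; y and z turn with it as it rolls. It rolls only square to its axis, starts within about 2 degrees of parallel to the paper strip, and, let go at 0.1 m/s, rolls on by about 1 to 3 cm before it stops.
- mark: White paper strip on the table, 165 mm long (its x) and 36 mm wide (its y), too thin to feel. Origin at its middle on the table. The can must stop over it with its axis along the strip's x: the line on which the can touches the table lies on the strip and the can does not reach past the strip's ends. The can starts 250 to 290 mm away from it along the strip's +y or -y, at most 5 mm off sideways.
- carton: Plain cardboard soap carton standing on its long narrow side on the table about midway between can and strip, 100 mm (x) by 36 mm (y) by 60 mm high (z), about 0.12 kg, turned up to 30 degrees either way from parallel to the strip. Origin at the centre of its underside. Pinch it across its 36 mm width.
- basket: Blue plastic open laundry basket with upright walls, fixed to the table: outside 120 mm (x) by 139 mm (y), 68 mm high, walls and floor 4 mm thick, inside 112 by 131 mm and 64 mm deep. Origin at the centre of its underside. It has three places side by side along its y, at about -43, 0 and +43 mm, each for one carton whose x lies along the basket's x; two are taken.
- packed_a: A carton like the first (100 by 36 by 60 mm) already standing in the basket, loose, its top 4 mm below the rim. Origin at the centre of its underside.
- packed_b: The other carton already standing in the basket, same size. Origin at the centre of its underside.
- slip: Thin white paper slip, 94 by 30 mm, on the basket's floor in the free place. Origin at its middle on the basket's floor; x along the basket's x. The free place there is at least 46 mm wide and 112 mm long; between two cartons it is about 50 mm wide.
- pot: Pink ceramic plant pot with a small plant, 64 mm across, 62 mm high (leaves to about 75 mm), loose, past one end of the can's way. Origin at the centre of its underside. Leave alone.
- iron: Small steel toy iron standing on its sole, 98 mm long (x), 56 mm wide, 65 mm high with its handle, loose, past the other end of the can's way. Origin on the underside. Leave alone.

How it is judged (in metres and radians):
On the way, in this order (a step that is already met when the one before it is completed fails the run):
1. the carton stands in the basket, right down on its floor (z of carton in the frame of basket below 0.01 m and x of carton in the frame of basket between -0.056 and 0.056 m and y of carton in the frame of basket between -0.0655 and 0.0655 m and angle between carton's own z axis and vertical below 0.12 rad), for 0.2 s.
2. then the can has turned over in rolling (its starting top side has come round to near the bottom) (angle between can's own z axis and vertical above 2.2 rad), for 0.05 s.
At the end, for the whole second after the job is handed in: All three cartons stand upright (within 7 degrees) on the basket's floor (within 6 mm), none above the rim; the can lies at rest on the table, its axis within 18 mm of the paper strip's middle line and 8.5 degrees of its direction, its middle within 27 mm of the strip's middle lengthwise (all of step 1 and z of each of packed_a, packed_b in the frame of basket below 0.01 m and x of packed_a in the frame of basket between -0.056 and 0.056 m and y of packed_a in the frame of basket between -0.0655 and 0.0655 m and angle between each of packed_a, packed_b's own z axis and vertical below 0.12 rad and x of packed_b in the frame of basket between -0.056 and 0.056 m and y of packed_b in the frame of basket between -0.0655 and 0.0655 m and y of can in the frame of mark between -0.018 and 0.018 m and x of can in the frame of mark between -0.0275 and 0.0275 m and angle between the x axis of can and the x axis of mark, either way round below 0.15 rad and height (world z) of can below 0.034 m and linear speed of each of can, carton below 0.01 m/s); the robot touches nothing.
It fails at once if the can is lifted more than 12 mm off the table (height (world z) of can above 0.042 m).
It fails at once if the plant pot is shifted more than 15 mm or tipped (distance of pot from where it was at the start of the episode above 0.015 m or angle between pot's own z axis and vertical above 0.3 rad).
It fails at once if the iron is shifted more than 15 mm or tipped (distance of iron from where it was at the start of the episode above 0.015 m or angle between iron's own z axis and vertical above 0.3 rad).
It also fails if it takes over 61 s, if anything falls off the work surface, if the arm or the gripper's body presses on something with over 40 N, if the wrist force passes 120 N, or if a joint passes its speed limit or range.

## Robot

A 6-joint arm with a two-finger parallel gripper is mounted at the origin on the work surface. World frame = base frame: x ahead of the robot, y to its left, z up, the work surface at z = 0. Lengths are in mm, angles in rad, forces in N, time in s.
With the tool pointing down it reaches from about 400 to 925 mm from the base axis. Payload 12.5 kg.
Tool frame: the origin (TCP) lies midway between the tips of the shut fingers; the grasp point (between the pads) lies 19 mm behind it (hold_point_z is the distance from the TCP to the grasp point, in mm); x points along the fingers, z is the direction in which the jaws open and shut, and the axes are right-handed (so a half turn about x gives the same grasp; the last joint's range is limited). The gripper opens to 95 mm and grips with 3 to 60 N. Pads are 20 mm wide; open, the fingers measure 119 mm over their backs; the gripper's body (75 mm by 180 mm) begins 59 mm behind the grasp point.
Start: joints at [1.022, 0.491, 1.559, -0, 1.092, -0.106], TCP at [267.782, 564.75, 189.261] pointing down, gripper open.
Joint ranges: [-3.1, 3.1], [-0.84, 2.19], [0.05, 2.79], [-1.13, 4.28], [0.06, 2.93], [-2.69, 2.69]. Speed limits (rad/s): [2.22, 2.22, 2.79, 3.14, 3.14, 3.14].

## Interface

Orientations are given as a unit quaternion [x, y, z, w].
In Python, from station import * gives the robot as it stands.
- The arm moves only by the shell command python3 -m creep 'ROWS' [FORCE]. ROWS is JSON, a list of rows, each a list of 7 numbers: the turn, a rotation vector about the tool's x, y, z in degrees, then the shift along the tool's x, y, z in cm, then the finger opening in cm, from 0 to 9.51. A call has 1 to 10 rows; each row shifts and turns the pose as measured when the row begins, along the tool's axes as they then stand; what a row does not reach is not made up. A row lasts 1/8 s, in which the tool goes at most 62.5 mm and 10.7 degrees, less where a joint would pass 70% of its speed; a pose out of reach is approached as far as the arm can. A call is refused whole if a number of a shift passes 6.25 or a number of a turn 10.7, either way. A call with a gripper value outside its range is refused whole. The fingers move at their own pace and stop on an object; FORCE is the grip in N (left out, the last holds). Time passes only in rows, so rows that do not move let the fingers close. It gives the time, the measured TCP pose, the force and the opening at its end, in the units of the state.
- get_state(): the state, without advancing time (a new reading comes with each control period).
- snapshot(name): name is "side" or "top"; returns (picture, depth): 400x640x3 uint8, red, green, blue; 400x640 float32, mm along the optical axis (not along the pixel's ray), 0 where there is no reading.
- get_calibration(name): a dict with "vertical_fov" (degrees; the focal length in pixels is half the picture's height over the tangent of half this angle, whatever the lens; pixels are square), "cx", "cy" (the principal point, pixels), "R" (3x3) and "t" (3): a world point X has camera coordinates R X + t. Camera axes: x right, y down, z forward; pixel columns grow to the right and rows downward; lengths in mm; the calibration is good to about 2 mm. A picture is of the moment at which its call begins. get_calibration takes no time and is no camera call.
- job_done(): hands the job in, once; it reports no verdict.
The state is a dict: "t": time; "joints": joint angles; "qd": joint speeds; "effort": joint torques, N m; "eef_pos": TCP position; "tool_rot": TCP orientation; "wrist_force": force on the tool from outside, world axes, zero at the start; "ft_torque": the same for the moment, N m; "gripper_width": finger opening in mm.
Only numpy, scipy, OpenCV 4.12 (cv2) and the standard library are available. Lean on these libraries where they do the work, as an engineer would, in place of code of your own. Each camera call takes 0.05 s, during which the arm holds its last target.

## Working session

There is one attempt and no reset: what is moved stays moved. The work goes in short steps, Python scripts to look and compute and a shell command to move; the robot and the scene stay as the last step left them, time stands still between calls to the robot, and variables do not carry over. Pictures are saved under pics/ and viewed, and the job is handed in when it is done.

```bash
ls; mkdir -p pics; python3 - <<'E'
from station import *
import cv2
print(get_state())
for n in ("top","side"):
    p,d=snapshot(n); cv2.imwrite(f"pics/{n}0.png",p[:,:,::-1]); 
    import numpy as np
    np.savez(f"{n}0.npz",p=p,d=d)
    print(n,get_calibration(n), (d>0).mean())
E
```

```text
pics
{'t': 0.0, 'joints': array([ 1.02241450e+00,  4.91542766e-01,  1.55945053e+00,  4.38000178e-06,
        1.09166566e+00, -1.05583263e-01]), 'qd': array([-0.0001785 , -0.00016301,  0.00051232, -0.00022954, -0.00152526,
        0.00044599]), 'effort': array([-9.07919621e-04, -6.12640929e+01, -2.58183843e+01,  6.92315586e-02,
        4.81304736e-02, -1.28253923e-04]), 'eef_pos': array([267.62503059, 564.51210073, 188.67181423]), 'tool_rot': array([-0.37816303,  0.59793202,  0.37783183,  0.59725466]), 'wrist_force': array([ 0.46722173,  0.57463879, -0.47370358]), 'ft_torque': array([-0.03810678,  0.01469541,  0.00278495]), 'gripper_width': 95.15932071225568}
top {'vertical_fov': 52.670206033321065, 'cx': 333.74070380962155, 'cy': 196.31487659509503, 'R': array([[-1.27681481e-02, -9.99918444e-01,  2.81854798e-04],
       [-9.90510061e-01,  1.26094327e-02, -1.36860587e-01],
       [ 1.36845872e-01, -2.02663627e-03, -9.90590279e-01]]), 't': array([ 44.18423299, 558.24526448, 881.68528206])} 0.99611328125
side {'vertical_fov': 57.12379067429466, 'cx': 320.1137370178024, 'cy': 202.60178080421852, 'R': array([[-0.94857498, -0.31617696, -0.01541569],
       [-0.2262092 ,  0.71111589, -0.66569031],
       [ 0.22143828, -0.62797   , -0.74606887]]), 't': array([540.54247753, 142.15714038, 792.20790431])} 0.996078125
```

View pics/top0.png

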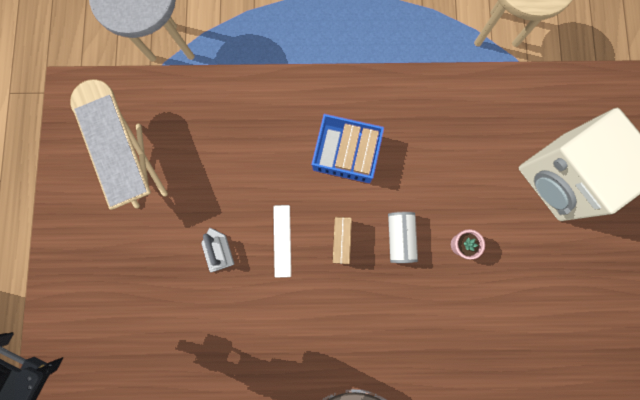

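View pics/side0.png

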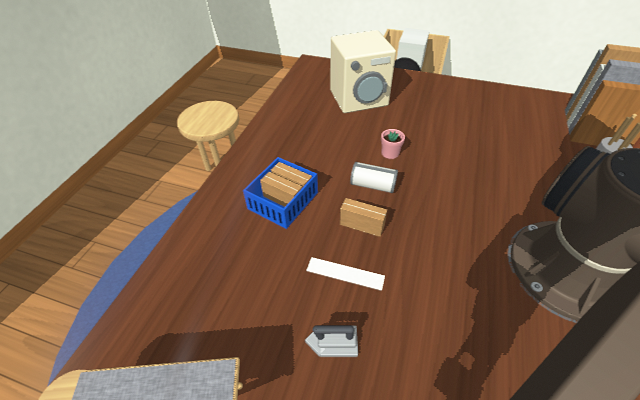

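The top view shows the strip at about (282,241), the carton (342,240), the can (403,237), the pot (468,244), the iron (217,250) and the basket (348,148), whose free place is on its left side at (330,148). Next I'll measure each of them.

```bash
cat > h.py <<'E'
import numpy as np, cv2
from station import *
def cloud(n,d):
    c=get_calibration(n); f=200/np.tan(np.radians(c['vertical_fov']/2))
    v,u=np.mgrid[0:400,0:640]
    X=np.stack([(u-c['cx'])/f*d,(v-c['cy'])/f*d,d],-1)
    return (X-c['t'])@np.array(c['R'])   # R^T(X-t)
def ray(n,uv,z):
    c=get_calibration(n); f=200/np.tan(np.radians(c['vertical_fov']/2))
    uv=np.atleast_2d(uv).astype(float); R=np.array(c['R']); t=np.array(c['t'])
    D=np.c_[(uv[:,0]-c['cx'])/f,(uv[:,1]-c['cy'])/f,np.ones(len(uv))]@R
    o=-R.T@t
    return o+D*((z-o[2])/D[:,2])[:,None]
def rect(P):
    (c,s,a)=cv2.minAreaRect(P[:,:2].astype(np.float32))
    if s[0]<s[1]: s=s[::-1]; a+=90
    return np.round(c,1),np.round(s,1),round((a+90)%180-90,1)  # long axis angle from world x
def proj(n,X):
    c=get_calibration(n); f=200/np.tan(np.radians(c['vertical_fov']/2))
    Y=np.atleast_2d(X)@np.array(c['R']).T+c['t']
    return np.c_[Y[:,0]/Y[:,2]*f+c['cx'],Y[:,1]/Y[:,2]*f+c['cy']]
E
cat > m.py <<'E'
from h import *
import sys
for n in ("top","side"):
    z=np.load(f"{n}0.npz"); p,d=z['p'],z['d']; P=cloud(n,d)
    hsv=cv2.cvtColor(p,cv2.COLOR_RGB2HSV)
    H,S,V=[hsv[...,i].astype(int) for i in range(3)]
    w=(S<40)&(V>190)
    roi=np.zeros((400,640),bool)
    print(n)
    def comps(m,name,zp=None,mn=60):
        k,l,st,ce=cv2.connectedComponentsWithStats(m.astype(np.uint8))
        for i in range(1,k):
            if st[i,4]<mn: continue
            vv,uu=np.where(l==i)
            Q=P[l==i]
            if not(400<np.median(Q[:,0])<900 and abs(np.median(Q[:,1]))<400): continue
            print(name,st[i],'z med',np.round(np.percentile(Q[:,2],[5,50,95]),1),'cloud rect',rect(Q), 'ray rect', rect(ray(n,np.c_[uu,vv],zp)) if zp is not None else '')
    comps(w&(P[...,2]<8),'strip',0)
    comps(w&(P[...,2]>30),'can')
    z_=P[...,2]
    tan=(H>8)&(H<25)&(S>50)&(V>140)
    comps(tan&(z_>52)&(z_<75),'cartontop',60)
    comps((H>100)&(H<130)&(S>120)&(z_>50),'basket rim',68)
    comps(((H>160)|(H<6))&(S>60)&(V>160)&(z_>40),'pot',62,30)
E
python3 m.py
```

```text
top
strip [320 130  20  37 441] z med [0.8 3.7 6.4] cloud rect (array([682.,  46.]), array([88.4, 30.1]), -13.7) ray rect (array([682.6,  46.1]), array([88.3, 30. ]), -13.7)
strip [ 273  205   18   72 1169] z med [-3.3 -0.5  2.4] cloud rect (array([462.1, 160.1]), array([166. ,  38.8]), 1.2) ray rect (array([462.1, 159.8]), array([165.9,  38.4]), 1.4)
can [389 213  16  48 649] z med [36.4 53.1 59.8] cloud rect (array([473.5, -44.2]), array([153.7, 102.8]), 82.3) ray rect 
can [406 215   8  45 295] z med [49.8 55.4 59.6] cloud rect (array([468.4, -50.6]), array([175.1,  96.9]), 87.0) ray rect 
cartontop [335 124  25  46 621] z med [60.  62.8 65.6] cloud rect (array([669.,   5.]), array([100.5,  35.3]), -13.4) ray rect (array([669.3,   5.2]), array([101.2,  35.3]), -13.7)
cartontop [354 129  24  45 620] z med [60.3 62.8 65.4] cloud rect (array([658.8, -36.3]), array([100.5,  35. ]), -13.8) ray rect (array([658.9, -36.3]), array([101.4,  35. ]), -13.9)
cartontop [333 217  18  47 699] z med [56.2 58.8 61.4] cloud rect (array([459.2,  21.5]), array([99.9, 35.9]), -3.3) ray rect (array([45
[... 551 characters left out ...]
  51  36 972] z med [56.7 63.6 65.6] cloud rect (array([665.7, -15.6]), array([105.8,  78.7]), -13.3) ray rect (array([665.3, -15.1]), array([100.8,  85.6]), -13.4)
cartontop [341 198  46  25 604] z med [54.5 59.6 61.5] cloud rect (array([457.4,  21.2]), array([99.7, 38.5]), -4.0) ray rect (array([457.5,  24.4]), array([99.8, 42.1]), -3.4)
basket rim [243 157  74  58 880] z med [51.4 63.2 69. ] cloud rect (array([575.3, 259. ]), array([720.7, 173.9]), -69.8) ray rect (array([664.2,  11.6]), array([151.6, 130.7]), 76.6)
pot [381 129  24  20 228] z med [43.  56.2 62.9] cloud rect (array([ 445. , -257.6]), array([62.6, 61.7]), 14.3) ray rect (array([ 442.5, -247.2]), array([82. , 63.6]), -72.7)
```

```bash
cat > plan.py <<'E'
from h import *
from scipy.spatial.transform import Rotation as Ro
def where():
    s=get_state(); R=Ro.from_quat(s['tool_rot']).as_matrix()
    jaw=np.degrees(np.arctan2(R[1,2],R[0,2]))
    print('t',round(s['t'],2),'pos',np.round(s['eef_pos'],1),'x',np.round(R[:,0],3),'jaw yaw',round(jaw,2),'J',np.round(s['joints'],2),'F',np.round(s['wrist_force'],1),'w',round(s['gripper_width'],1))
    return s,R,jaw
def to(pos,yaw):
    """print rotation vec (deg, tool axes) and shift (cm): now-axes, and axes after the turn"""
    s,R,jaw=where()
    yaw=jaw+((yaw-jaw+90)%180-90)
    c,s_=np.cos(np.radians(yaw)),np.sin(np.radians(yaw))
    z=np.array([c,s_,0]); x=np.array([0,0,-1.]); y=np.cross(z,x)
    T=np.c_[x,y,z]
    d=(np.array(pos)-s['eef_pos'])/10
    print('turn',np.round(Ro.from_matrix(R.T@T).as_rotvec(degrees=True),2),'shift now-axes',np.round(R.T@d,2),'after-turn axes',np.round(T.T@d,2))
E
python3 - <<'E'
from plan import *
for n in("top","side"):
    z=np.load(f"{n}0.npz"); P=cloud(n,z['d']).reshape(-1,3)
    def box(x0,x1,y0,y1,z0,z1):
        m=(P[:,0]>x0)&(P[:,0]<x1)&(P[:,1]>y0)&(P[:,1]<y1)&(P[:,2]>z0)&(P[:,2]<z1); return P[m]
    Q=box(380,550,-180,-60,10,70); print(n,'can',rect(Q),'zmax',np.percentile(Q[:,2],99))
    # ridge: fit axis line via side surface: circle fit in y-z
    from scipy.optimize import least_squares
    f=lambda q:np.hypot((Q[:,1]-q[0]-q[1]*(Q[:,0]-465))*np.cos(q[1]),Q[:,2]-q[2])-30
    r=least_squares(f,[-112,0,30],loss='soft_l1'); print('axis y at 465, slope deg,z',r.x[0],np.degrees(r.x[1]),r.x[2],'x range',np.percentile(Q[:,0],[1,99]))
    print('pot',rect(box(380,520,-320,-200,10,75)),'iron',rect(box(380,520,260,400,10,75)))
    print('surrounding obj high', rect(box(300,800,-600,600,80,400)) if len(box(300,800,-600,600,80,400)) else None)
to([458.2,21.3,120],86.6)
E
```

```text
top can (array([ 464.1, -116.5]), array([111.1,  60.2]), 0.8) zmax 61.7732744181299
axis y at 465, slope deg,z -116.90181487811162 0.8138716716514748 28.68122248529203 x range [409.63664474 518.6632775 ]
pot (array([ 446.9, -257.8]), array([63., 61.]), 89.7) iron (array([446.1, 311.5]), array([96.4, 55.7]), 17.5)
surrounding obj high (array([620.8,  28.3]), array([1164.9,  269.2]), 85.0)
side can (array([ 462.1, -111.2]), array([111.4,  51.3]), 0.8) zmax 62.15251622689493
axis y at 465, slope deg,z -118.46000136203425 0.8765434274594033 29.9570113510474 x range [407.12226829 515.97284163]
pot (array([ 445.3, -258.5]), array([62.8, 62.4]), -78.2) iron (array([443.2, 311.9]), array([95.5, 56.2]), 19.3)
surrounding obj high (array([621.3, -11.5]), array([1175.8,  257.8]), 84.9)
t 0.1 pos [267.6 564.5 188.8] x [-0.001 -0.001 -1.   ] jaw yaw 64.63 J [ 1.02  0.49  1.56  0.    1.09 -0.11] F [-0.2 -0.5 -0.1] w 95.1
turn [-2.197e+01 -5.000e-02 -2.000e-02] shift now-axes [  6.91 -40.5  -40.91] after-turn axes [  6.88 -22.24 -53.1 ]
```

```bash
python3 -m creep '[[-7.3,0,0,0,0,0,7],[-7.3,0,0,0,0,0,7],[-7.3,0,0,0,0,0,7],[0,0,0,0,-2.2,-5.3,7],[0,0,0,0,-2.2,-5.3,7],[0,0,0,0,-2.2,-5.3,7],[0,0,0,0,-2.2,-5.3,7],[0,0,0,0,-2.2,-5.3,7],[0,0,0,0,-2.2,-5.3,7],[0,0,0,0,-2.2,-5.3,7]]' 30; python3 -c "
from plan import *
to([458.2,21.3,120],86.6)"
```

```text
t: 1.35
eef_pos: [405.6, 177.7, 186.5]
tool_rot: [-0.49, 0.512, 0.489, 0.508]
wrist_force: [0.6, 0.6, 0.9]
gripper_width: 70.2
t 1.35 pos [405.6 177.7 186.5] x [-0.003 -0.004 -1.   ] jaw yaw 87.65 J [ 0.27  0.24  1.98 -0.    0.92 -1.26] F [0.6 0.6 0.9] w 70.2
turn [ 1.05 -0.25 -0.14] shift now-axes [  6.71  -5.92 -15.38] after-turn axes [  6.65  -6.18 -15.3 ]
```

```bash
python3 -m creep '[[1,0,0,0,-1.5,-3.8,7],[0,0,0,1,-1.5,-3.8,7],[0,0,0,2,-1.5,-3.8,7],[0,0,0,2,-1.5,-3.8,7],[0,0,0,0,0,0,7]]'; python3 -c "
from plan import *
to([458.2,21.3,44],86.6)"
```

```text
t: 1.98
eef_pos: [458.8, 13.9, 135.6]
tool_rot: [-0.484, 0.517, 0.483, 0.514]
wrist_force: [0.1, 1.1, -0.4]
gripper_width: 69.8
t 1.98 pos [458.8  13.9 135.6] x [-0.002 -0.004 -1.   ] jaw yaw 86.32 J [-0.11  0.33  2.01 -0.01  0.8  -1.61] F [ 0.1  1.1 -0.4] w 69.8
turn [-0.28 -0.24 -0.1 ] shift now-axes [9.16 0.09 0.77] after-turn axes [9.16 0.1  0.73]
```

```bash
python3 -m creep '[[0,0,0,0,0,0.7,7],[0,0,0,3.0,0,0,7],[0,0,0,3.0,0,0,7],[0,0,0,0,0,0,7]]'; python3 -c "
from plan import *
to([458.2,21.3,44],86.6)
import cv2
for n in ('top','side'):
    p,d=snapshot(n); cv2.imwrite(f'pics/{n}1.png',p[:,:,::-1])
"
```

```text
t: 2.48
eef_pos: [459.2, 24.9, 76.3]
tool_rot: [-0.486, 0.516, 0.483, 0.514]
wrist_force: [0.0, 0.4, 0.2]
gripper_width: 69.8
t 2.48 pos [459.2  24.9  76.3] x [ 0.001 -0.004 -1.   ] jaw yaw 86.48 J [-0.09  0.43  2.07 -0.01  0.64 -1.59] F [0.  0.4 0.2] w 69.8
turn [-0.12 -0.22  0.06] shift now-axes [ 3.23  0.09 -0.36] after-turn axes [ 3.23  0.08 -0.37]
```

View pics/side1.png

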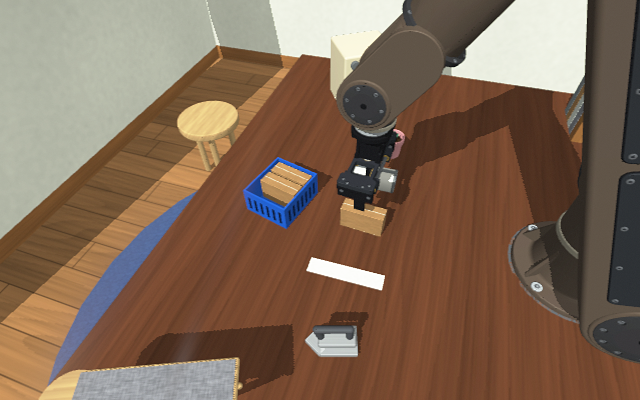

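The gripper is straddling the carton at (362,205) in the side view, so I'll descend and grip.

```bash
python3 -m creep '[[0,0,0,1.6,0,-0.35,7],[0,0,0,1.6,0,0,7],[0,0,0,0,0,0,7],[0,0,0,0,0,0,3],[0,0,0,0,0,0,3],[0,0,0,0,0,0,3],[0,0,0,0,0,0,3],[0,0,0,0,0,0,3]]' 30; python3 -c "
from plan import *
where()
"
```

```text
t: 3.58
eef_pos: [463.8, 22.4, 52.4]
tool_rot: [-0.49, 0.512, 0.48, 0.517]
wrist_force: [0.2, -0.3, -0.3]
gripper_width: 31.1
t 3.58 pos [463.8  22.4  52.4] x [ 0.015 -0.005 -1.   ] jaw yaw 86.6 J [-0.09  0.48  2.09 -0.01  0.56 -1.6 ] F [ 0.2 -0.3 -0.3] w 31.1
```

```bash
python3 -m creep '[[0,0,0,0,0,0,3]]'; python3 -c "
from plan import *
to([458.2,21.3,44],86.6)
import cv2
for n in ('top','side'):
    p,d=snapshot(n); cv2.imwrite(f'pics/{n}2.png',cv2.resize(p[130:290,260:500,::-1],None,fx=3,fy=3))
"
```

```text
t: 3.7
eef_pos: [463.7, 22.4, 52.4]
tool_rot: [-0.49, 0.512, 0.48, 0.517]
wrist_force: [0.3, -0.3, -0.1]
gripper_width: 30.2
t 3.7 pos [463.7  22.4  52.4] x [ 0.015 -0.005 -1.   ] jaw yaw 86.6 J [-0.09  0.48  2.09 -0.01  0.56 -1.6 ] F [ 0.3 -0.3 -0.1] w 30.2
turn [ 0.   -0.24  0.88] shift now-axes [ 0.83  0.56 -0.13] after-turn axes [ 0.84  0.55 -0.14]
```

View pics/side2.png

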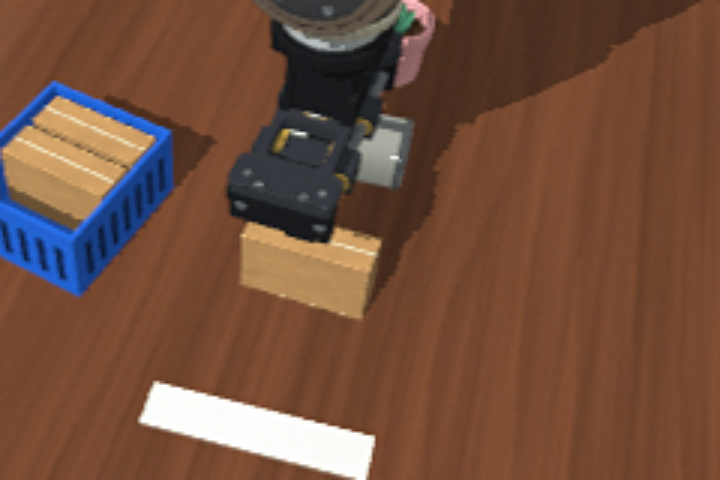

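View pics/top2.png

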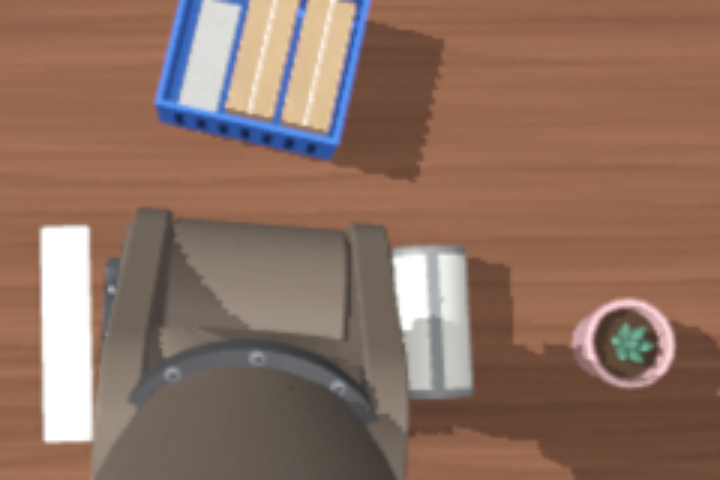

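The jaws shut to 30 mm just above the carton top at (300,235). The tips must sit further back when open, and the descent also fell short. I'll open, correct the pose and go deeper.

```bash
python3 -m creep '[[0,0,0.9,-1,0,0,6.5],[0,0,0,0,0.5,-0.1,6.5],[0,0,0,0,0,0,6.5],[0,0,0,0,0,0,6.5]]'; python3 -c "
from plan import *
to([458.2,21.3,34],86.6)
"
```

```text
t: 4.3
eef_pos: [457.6, 21.7, 61.8]
tool_rot: [-0.486, 0.516, 0.484, 0.513]
wrist_force: [-0.6, -0.4, 0.1]
gripper_width: 62.5
t 4.3 pos [457.6  21.7  61.8] x [-0.002 -0.004 -1.   ] jaw yaw 86.6 J [-0.09  0.46  2.09 -0.01  0.6  -1.6 ] F [-0.6 -0.4  0.1] w 62.5
turn [-0.   -0.24 -0.09] shift now-axes [ 2.78 -0.07 -0.02] after-turn axes [ 2.78 -0.07 -0.03]
```

```bash
python3 -m creep '[[0,0,0,0.8,0,0,6.5],[0,0,0,0.8,0,0,6.5],[0,0,0,0.8,0,0,6.5],[0,0,0,0.4,0,0,6.5],[0,0,0,0,0,0,6.5]]'; python3 -c "
from plan import *
to([458.2,21.3,34],86.6)
p,d=snapshot('side'); cv2.imwrite('pics/side3.png',cv2.resize(p[130:290,260:500,::-1],None,fx=3,fy=3))
"
```

```text
t: 4.92
eef_pos: [457.1, 21.6, 30.8]
tool_rot: [-0.485, 0.516, 0.485, 0.513]
wrist_force: [-0.5, -0.6, 0.7]
gripper_width: 64.6
t 4.92 pos [457.1  21.6  30.8] x [-0.003 -0.004 -1.   ] jaw yaw 86.59 J [-0.09  0.52  2.11 -0.01  0.52 -1.6 ] F [-0.5 -0.6  0.7] w 64.6
turn [-0.01 -0.24 -0.17] shift now-axes [-0.32 -0.11 -0.02] after-turn axes [-0.32 -0.11 -0.02]
```

View pics/side3.png

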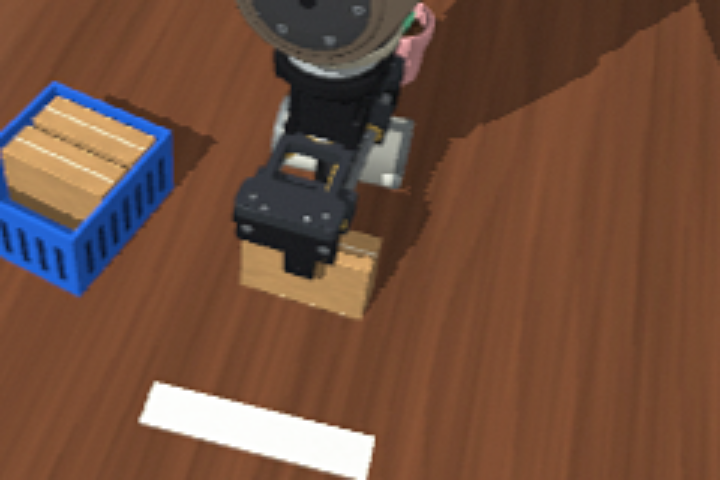

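```bash
python3 -m creep '[[0,0,0,0,0,0,2.5],[0,0,0,0,0,0,2.5],[0,0,0,0,0,0,2.5],[0,0,0,0,0,0,2.5],[0,0,0,0,0,0,2.5]]' 30; python3 -c "
from plan import *
where()
for z in (30,35,40,45,50): print(z,np.round(ray('side',[361,221.7],z),1))
p,d=snapshot('side'); cv2.imwrite('pics/side4.png',cv2.resize(p[130:290,260:500,::-1],None,fx=3,fy=3))
"
```

```text
t: 5.6
eef_pos: [457.4, 21.5, 31.6]
tool_rot: [-0.486, 0.516, 0.484, 0.513]
wrist_force: [-1.1, 0.1, -1.8]
gripper_width: 35.4
t 5.6 pos [457.4  21.5  31.6] x [-0.002 -0.004 -1.   ] jaw yaw 86.59 J [-0.09  0.51  2.11 -0.01  0.52 -1.6 ] F [-1.1  0.1 -1.8] w 35.4
30 [[457.8  35.9  30. ]]
35 [[457.2  39.9  35. ]]
40 [[456.5  43.9  40. ]]
45 [[455.8  47.9  45. ]]
50 [[455.2  51.9  50. ]]
```

View pics/side4.png

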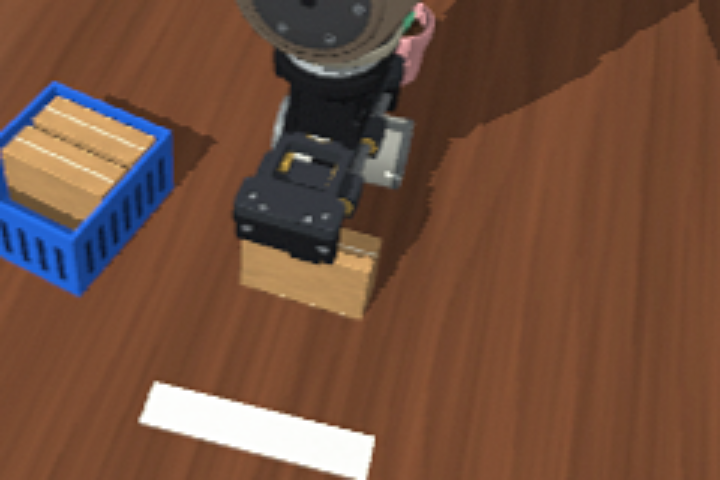

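```bash
python3 -m creep '[[0,0,0,-1,0,0,2.5],[0,0,0,-2,0,0,2.5],[0,0,0,-3,0,0,2.5],[0,0,0,-3,0,0,2.5],[0,0,0,-2,0,0,2.5],[0,0,0,0,0,0,2.5]]' 30; python3 -c "
from plan import *
where()
a=np.radians(-13.7); ex=np.array([np.cos(a),np.sin(a)]); ey=np.array([-ex[1],ex[0]])
for n in('top','side'):
    z=np.load(f'{n}0.npz'); p,d=z['p'],z['d']; P=cloud(n,d)
    h=cv2.cvtColor(p,cv2.COLOR_RGB2HSV).astype(int)
    m=(h[...,0]>100)&(h[...,0]<130)&(h[...,1]>120)&(P[...,2]>63)&(P[...,2]<74)&(P[...,0]>550)
    vv,uu=np.where(m); Q=ray(n,np.c_[uu,vv],68)[:,:2]-[668,5]
    x,y=Q@ex,Q@ey
    print(n,len(x),'x',np.round(np.percentile(x,[0.5,2,98,99.5]),1),'y',np.round(np.percentile(y,[.5,2,98,99.5]),1), rect(Q))
    for nm,c in (('mid',[669,5]),('far',[658.9,-36.3]),('slip',[682.3,46])):
        q=np.array(c)-[668,5]; print(nm,np.round([q@ex,q@ey],1))
for n in('top','side'):
  p,d=snapshot(n); cv2.imwrite(f'pics/{n}5.png',p[:,:,::-1])
"
```

```text
t: 6.4
eef_pos: [457.3, 22.1, 147.6]
tool_rot: [-0.486, 0.516, 0.484, 0.513]
wrist_force: [0.3, -0.2, -1.1]
gripper_width: 35.3
t 6.4 pos [457.3  22.1 147.6] x [-0.001 -0.004 -1.   ] jaw yaw 86.6 J [-0.09  0.31  2.   -0.01  0.83 -1.6 ] F [ 0.3 -0.2 -1.1] w 35.3
top 428 x [-59.7 -59.3  60.6  60.9] y [-68.7 -68.4  68.8  69. ] (array([0.5, 0.2]), array([138.1, 121. ]), 76.3)
mid [1.  0.2]
far [  0.9 -42.3]
slip [ 4.2 43.2]
side 442 x [-63.  -62.5  59.4  59.8] y [-70.1 -69.6  70.8  71.4] (array([-1.6,  1.2]), array([142.2, 123.3]), 76.3)
mid [1.  0.2]
far [  0.9 -42.3]
slip [ 4.2 43.2]
```

View pics/side5.png

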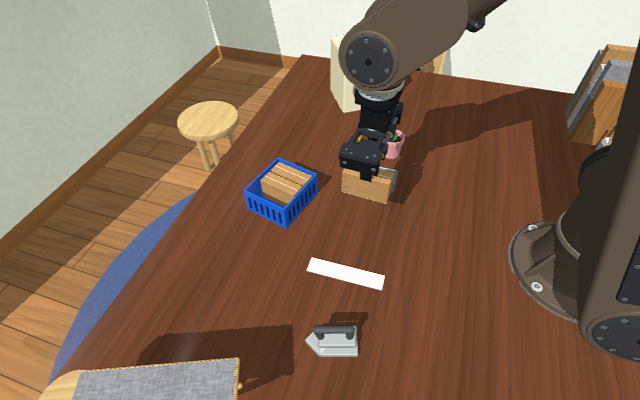

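The carton is held upright at (368,183). Next I turn it to the basket's direction and carry it over the free place.

```bash
python3 -m creep '[[-5.2,0,0,0,0,0,2.5],[-5.2,0,0,0,0,0,2.5],[0,0,0,0,0,0,2.5]]' 30; python3 -c "
from plan import *
to([677,46,150],76.3)
"
```

```text
t: 6.88
eef_pos: [455.0, 22.2, 143.3]
tool_rot: [-0.529, 0.471, 0.532, 0.464]
wrist_force: [-0.2, -0.4, -1.5]
gripper_width: 35.4
t 6.88 pos [455.   22.2 143.3] x [-0.009 -0.003 -1.   ] jaw yaw 97.23 J [-0.09  0.32  2.01 -0.01  0.82 -1.79] F [-0.2 -0.4 -1.5] w 35.4
turn [20.93 -0.22 -0.53] shift now-axes [ -0.89 -22.31  -0.44] after-turn axes [ -0.67 -21.     7.57]
```

I had the turn's sign backwards: a positive turn lowers the yaw. I'll turn it the other way.

```bash
python3 -m creep '[[7,0,-0.3,-0.3,0,0,2.5],[7,0,-0.2,-0.3,0,0,2.5],[7,0,0,-0.3,0,0,2.5],[0,0,0,0,0,0,2.5]]' 30; python3 -c "
from plan import *
to([677,46,152],76.3)
"
```

```text
t: 7.38
eef_pos: [453.8, 22.3, 149.7]
tool_rot: [-0.431, 0.563, 0.432, 0.558]
wrist_force: [0.9, 0.1, -1.8]
gripper_width: 35.3
t 7.38 pos [453.8  22.3 149.7] x [-0.006 -0.003 -1.   ] jaw yaw 75.14 J [-0.09  0.31  2.01 -0.    0.84 -1.4 ] F [ 0.9  0.1 -1.8] w 35.3
turn [-1.16 -0.23 -0.28] shift now-axes [ -0.36 -20.97   8.01] after-turn axes [ -0.23 -21.13   7.59]
```

```bash
python3 -m creep '[[-1.1,0,0,0,-4,1.5,2.5],[0,0,0,0,-4,1.5,2.5],[0,0,0,0,-4,1.5,2.5],[0,0,0,0,-4,1.5,2.5],[0,0,0,0,0,0,2.5]]' 30; python3 -c "
from plan import *
to([677,46,152],76.3)
"
```

```text
t: 8.0
eef_pos: [627.2, 42.8, 144.9]
tool_rot: [-0.438, 0.558, 0.441, 0.551]
wrist_force: [-0.7, 0.1, -2.1]
gripper_width: 35.2
t 8.0 pos [627.2  42.8 144.9] x [-0.01  -0.003 -1.   ] jaw yaw 76.8 J [-0.04  0.54  1.59 -0.    1.02 -1.37] F [-0.7  0.1 -2.1] w 35.2
turn [ 0.49 -0.28 -0.54] shift now-axes [-0.76 -4.77  1.44] after-turn axes [-0.71 -4.77  1.49]
```

```bash
python3 -m creep '[[0.5,0,-0.5,0,-2.4,0.75,2.5],[0,0,0,0,-2.4,0.75,2.5],[0,0,0,0,0,0,2.5],[0,0,0,0,0,0,2.5]]' 30; python3 -c "
from plan import *
to([677,46,100],76.3)
for n in('top','side'):
  p,d=snapshot(n); np.savez(f'{n}6.npz',p=p,d=d); cv2.imwrite(f'pics/{n}6.png',cv2.resize(p[60:220,200:440,::-1],None,fx=3,fy=3))
"
```

```text
t: 8.5
eef_pos: [674.7, 46.2, 141.6]
tool_rot: [-0.438, 0.558, 0.439, 0.552]
wrist_force: [-0.2, 0.5, -1.8]
gripper_width: 35.2
t 8.5 pos [674.7  46.2 141.6] x [-0.008 -0.005 -1.   ] jaw yaw 76.57 J [-0.03  0.61  1.47 -0.01  1.07 -1.36] F [-0.2  0.5 -1.8] w 35.2
turn [ 0.27 -0.36 -0.4 ] shift now-axes [ 4.15 -0.26  0.06] after-turn axes [ 4.16 -0.23  0.03]
```

View pics/side6.png

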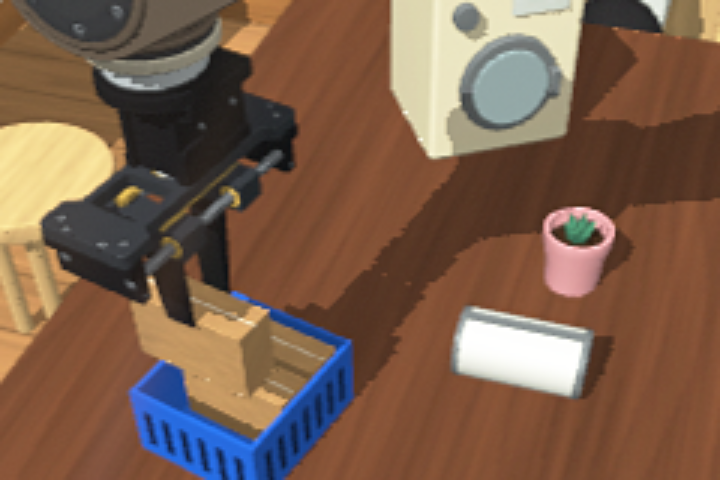

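View pics/top6.png

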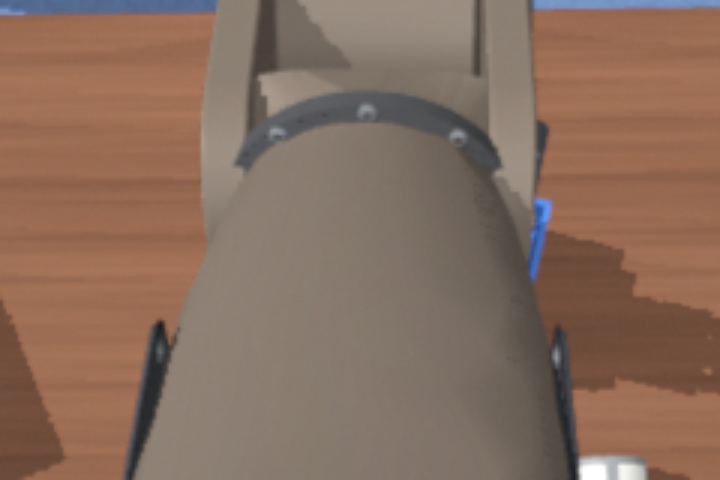

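```bash
python3 -c "
from plan import *
z=np.load('side6.npz'); p,d=z['p'],z['d']; P=cloud('side',d)
h=cv2.cvtColor(p,cv2.COLOR_RGB2HSV).astype(int)
m=(h[...,0]>8)&(h[...,0]<25)&(h[...,1]>50)&(P[...,2]>75)&(P[...,2]<230)&(abs(P[...,0]-675)<90)&(abs(P[...,1]-30)<80)
k,l,st,c=cv2.connectedComponentsWithStats(m.astype(np.uint8)); i=1+np.argmax(st[1:,4]); Q=P[l==i]
print(len(Q),np.percentile(Q[:,2],[1,5,50,95,99]),rect(Q))
a=np.radians(-13.7); ex=np.array([np.cos(a),np.sin(a)]); ey=np.array([-ex[1],ex[0]])
q=Q[:,:2]-[668,5.3]; X,Y=q@ex,q@ey
print('basket x',np.percentile(X,[0,1,5,95,99,100]),'y',np.percentile(Y,[0,1,5,95,99,100]))
for lo,hi in((80,100),(100,120),(120,140),(140,160),(160,185)):
    s=(Q[:,2]>lo)&(Q[:,2]<hi)
    if s.sum()>5: print(lo,s.sum(),np.round(np.percentile(X[s],[1,50,99]),1),np.round(np.percentile(Y[s],[1,50,90,95,99]),1))
"
```

```text
1272 [111.71961632 115.45034905 155.7798834  208.34153765 223.3389277 ] (array([674.3,  50.1]), array([106.4,  55.3]), 1.8)
basket x [-55.06885814 -53.90194226 -53.16667529  35.47776881  43.95843591
  47.40055544] y [13.42196422 18.37661543 25.95330372 67.08018557 69.81440373 71.04179565]
100 122 [-54.1 -18.4  45.8] [24.7 57.4 58.6 58.8 59. ]
120 282 [-53.9 -21.   44.5] [24.8 57.5 58.5 58.7 59. ]
140 304 [-54.  -20.2  45.6] [23.8 57.7 58.8 59.  59.5]
160 436 [-53.5 -24.3  37.7] [20.1 43.8 58.2 59.  62.4]
```

```bash
python3 -c "
from plan import *
a=np.radians(-13.7); ex=np.array([np.cos(a),np.sin(a)]); ey=np.array([-ex[1],ex[0]])
for z in range(125,175,5):
    q=ray('side',[261.7,168.3],z)[0]; print(z,np.round([(q[:2]-[668,5.3])@ex,(q[:2]-[668,5.3])@ey],1))
z=np.load('side6.npz'); P=cloud('side',z['d'])
for r in range(140,176,2): 
    X=P[r,258:266]; print(r,[ (int(round((x[:2]-[668,5.3])@ey)),int(round(x[2]))) for x in X])
"
```

```text
125 [23.3 30.6]
130 [19.4 34.5]
135 [15.5 38.4]
140 [11.6 42.3]
145 [ 7.7 46.2]
150 [ 3.7 50.1]
155 [-0.2 54. ]
160 [-4.1 58. ]
165 [-8.  61.9]
170 [-12.   65.8]
140 [(83, 265), (83, 266), (83, 267), (81, 266), (78, 264), (75, 261), (72, 260), (70, 259)]
142 [(85, 262), (83, 261), (82, 261), (83, 263), (79, 260), (76, 257), (74, 257), (70, 253)]
144 [(86, 259), (83, 255), (83, 258), (82, 257), (80, 256), (76, 252), (74, 252), (71, 249)]
146 [(82, 248), (82, 250), (83, 252), (83, 253), (81, 252), (-145, 0), (-147, 0), (-148, 0)]
148 [(69, 228), (65, 225), (62, 223), (62, 223), (-136, 1), (-141, -3), (-139, 1), (-142, -2)]
150 [(69, 223), (66, 221), (63, 219), (62, 218), (-129, 0), (-131, -1), (-131, 1), (-135, -2)]
152 [(69, 218), (68, 217), (65, 214), (63, 213), (62, 214), (23, 170), (-124, 1), (-127, 0)]
154 [(69, 212), (69, 213), (67, 212), (62, 207), (62, 208), (29, 171), (27, 170), (26, 170)]
156 [(67, 204), (69, 207), (67, 206), (64, 203), (62, 203), (35, 172), (32, 169), (31, 170)]
158 [(67, 198), (67, 199), (68, 202), (65, 200), (63, 198), (60, 196), (38, 170), (36, 170)]
160 [(66, 191), (67, 192), (67, 195), (66, 195), (65, 194), (62, 192), (43, 171), (42, 171)]
162 [(66, 184), (66, 185), (66, 187), (66, 188), (65, 189), (63, 187), (59, 184), (47, 170)]
164 [(63, 174), (64, 178), (66, 181), (66, 182), (64, 181), (64, 182), (60, 179), (51, 169)]
166 [(62, 167), (62, 168), (62, 170), (62, 171), (62, 173), (63, 176), (61, 174), (57, 170)]
168 [(59, 157), (58, 157), (58, 159), (58, 159), (58, 162), (62, 168), (63, 170), (60, 168)]
170 [(58, 150), (57, 150), (58, 152), (58, 154), (58, 155), (57, 155), (58, 158), (58, 159)]
172 [(58, 143), (58, 145), (58, 146), (58, 147), (58, 149), (59, 151), (58, 152), (57, 152)]
174 [(58, 136), (57, 137), (58, 139), (58, 141), (58, 142), (58, 144), (58, 145), (57, 145)]
```

The finger tips sit at about z 166 with the carton top at 170, and they are thin (about 4 mm), so they fit inside the gap. I'll make a small alignment and then lower it.

```bash
python3 -m creep '[[0.3,-0.3,-0.4,0,-0.25,0.1,2.5],[0,0,0,1.5,0,0,2.5],[0,0,0,1.5,0,0,2.5],[0,0,0,0,0,0,2.5]]' 30; python3 -c "
from plan import *
to([677,46.5,60],76.3)
"
```

```text
t: 9.1
eef_pos: [676.4, 46.5, 109.6]
tool_rot: [-0.437, 0.556, 0.436, 0.556]
wrist_force: [-0.1, -0.2, -1.9]
gripper_width: 35.2
t 9.1 pos [676.4  46.5 109.6] x [-0.    -0.001 -1.   ] jaw yaw 76.24 J [-0.03  0.64  1.5  -0.    1.   -1.36] F [-0.1 -0.2 -1.9] w 35.2
turn [-0.06 -0.05  0.01] shift now-axes [ 4.96 -0.05  0.02] after-turn axes [ 4.96 -0.05  0.01]
```

```bash
python3 -m creep '[[0,0,0,1.2,0,0,2.5],[0,0,0,1.2,0,0,2.5],[0,0,0,1.2,0,0,2.5],[0,0,0,0,0,0,2.5]]' 30; python3 -c "
from plan import *
to([677,46.5,38],76.3)
p,d=snapshot('side'); np.savez('side7.npz',p=p,d=d); cv2.imwrite('pics/side7.png',cv2.resize(p[100:260,200:440,::-1],None,fx=3,fy=3))
"
```

```text
t: 9.6
eef_pos: [676.3, 46.5, 70.5]
tool_rot: [-0.437, 0.557, 0.436, 0.556]
wrist_force: [-0.1, -0.7, -1.1]
gripper_width: 35.5
t 9.6 pos [676.3  46.5  70.5] x [-0.001 -0.001 -1.   ] jaw yaw 76.24 J [-0.03  0.69  1.53 -0.    0.92 -1.36] F [-0.1 -0.7 -1.1] w 35.5
turn [-0.06 -0.06 -0.04] shift now-axes [ 3.25 -0.07  0.02] after-turn axes [ 3.25 -0.07  0.02]
```

View pics/side7.png

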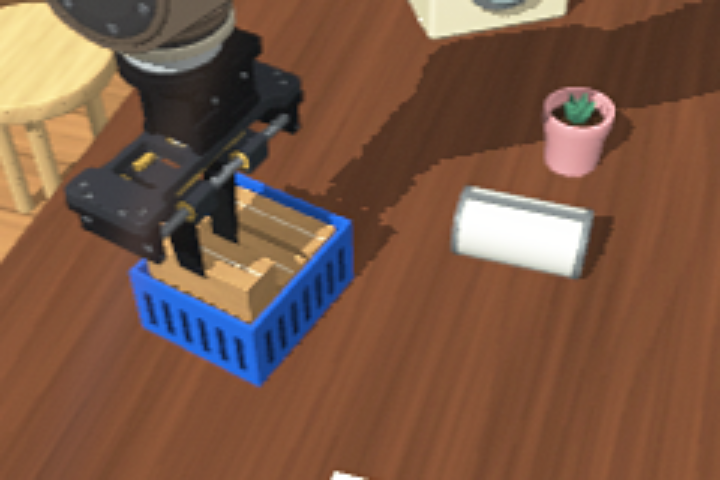

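The carton is inside the slot with its near end at (255,290), clear of the rim, so I'll keep lowering.

```bash
python3 -m creep '[[0,0,0,1.0,0,0,2.5],[0,0,0,1.0,0,0,2.5],[0,0,0,0.4,0,0,2.5],[0,0,0,0,0,0,2.5]]' 30; python3 -c "
from plan import *
to([677,46.5,38],76.3)
"
```

```text
t: 10.15
eef_pos: [677.0, 46.5, 46.0]
tool_rot: [-0.437, 0.556, 0.436, 0.556]
wrist_force: [-0.1, 0.6, -0.6]
gripper_width: 35.5
t 10.15 pos [677.   46.5  46. ] x [ 0.001 -0.001 -1.   ] jaw yaw 76.24 J [-0.03  0.72  1.54 -0.    0.88 -1.36] F [-0.1  0.6 -0.6] w 35.5
turn [-0.06 -0.03  0.07] shift now-axes [0.8  0.   0.01] after-turn axes [ 0.8  -0.    0.01]
```

```bash
python3 -m creep '[[0,0,0,0.5,0,0,2.5],[0,0,0,0.3,0,0,2.5],[0,0,0,0,0,0,2.5]]' 30; python3 -c "
from plan import *
where()
"
```

```text
t: 10.52
eef_pos: [677.2, 46.5, 37.9]
tool_rot: [-0.437, 0.556, 0.436, 0.557]
wrist_force: [-0.7, 0.1, -1.1]
gripper_width: 35.6
t 10.53 pos [677.2  46.5  37.9] x [ 0.002 -0.001 -1.   ] jaw yaw 76.25 J [-0.03  0.73  1.55 -0.    0.86 -1.36] F [-0.7  0.1 -1.1] w 35.6
```

Now I'll open slightly so it drops the last 2 mm, then retreat.

```bash
python3 -m creep '[[0,0,0,0,0,0,4.2],[0,0,0,0,0,0,4.2],[0,0,0,0,0,0,4.2],[0,0,0,-1,0,0,4.2],[0,0,0,-2,0,0,4.2],[0,0,0,-3,0,0,4.2],[0,0,0,-3,0,0,4.2],[0,0,0,0,0,0,4.2]]' 20; python3 -c "
from plan import *
where()
p,d=snapshot('side'); np.savez('side8.npz',p=p,d=d); cv2.imwrite('pics/side8.png',cv2.resize(p[100:260,200:440,::-1],None,fx=3,fy=3))
"
```

```text
t: 11.52
eef_pos: [677.9, 45.9, 134.8]
tool_rot: [-0.439, 0.555, 0.435, 0.557]
wrist_force: [-0.0, -0.7, 0.6]
gripper_width: 41.8
t 11.53 pos [677.9  45.9 134.8] x [ 0.005 -0.002 -1.   ] jaw yaw 76.3 J [-0.03  0.62  1.48 -0.    1.04 -1.36] F [-0.  -0.7  0.6] w 41.8
```

View pics/side8.png

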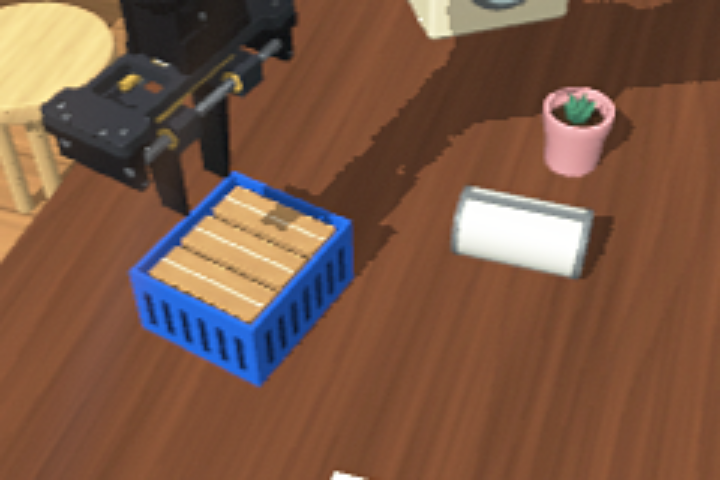

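All three carton tops sit inside the rim, with the new one at (215,280). I'll check the heights from depth.

```bash
python3 -c "
from plan import *
a=np.radians(-13.7); ex=np.array([np.cos(a),np.sin(a)]); ey=np.array([-ex[1],ex[0]])
P=cloud('side',np.load('side8.npz')['d']).reshape(-1,3); q=P[:,:2]-[667,6]; X,Y=q@ex,q@ey
for c in(-42,0,42):
  for x0,x1 in((-45,-15),(-15,15),(15,45)):
    print(c,x0,[ (len(P[s]),np.round(np.median(P[s,2]),1)) for s in [(abs(Y-c-o)<5)&(X>x0)&(X<x1)&(P[:,2]>30)&(P[:,2]<90) for o in(-10,0,10)]])
to([463,-175,150],0.9)
"
```

```text
-42 -45 [(34, np.float64(63.7)), (36, np.float64(63.9)), (42, np.float64(63.7))]
-42 -15 [(32, np.float64(64.3)), (36, np.float64(64.1)), (41, np.float64(63.4))]
-42 15 [(34, np.float64(63.7)), (30, np.float64(64.0)), (39, np.float64(63.5))]
0 -45 [(37, np.float64(63.7)), (36, np.float64(63.7)), (40, np.float64(63.6))]
0 -15 [(36, np.float64(63.9)), (39, np.float64(63.6)), (39, np.float64(63.7))]
0 15 [(33, np.float64(64.0)), (33, np.float64(64.2)), (36, np.float64(63.8))]
42 -45 [(39, np.float64(63.6)), (39, np.float64(63.9)), (41, np.float64(63.7))]
42 -15 [(39, np.float64(64.0)), (41, np.float64(63.8)), (39, np.float64(63.8))]
42 15 [(36, np.float64(64.0)), (35, np.float64(64.3)), (43, np.float64(63.8))]
t 11.57 pos [677.2  45.9 133.2] x [ 0.003 -0.002 -1.   ] jaw yaw 76.3 J [-0.03  0.62  1.48 -0.    1.04 -1.36] F [-0.1 -0.6 -0.6] w 42.1
turn [7.54e+01 5.00e-02 2.30e-01] shift now-axes [ -1.69  15.57 -26.54] after-turn axes [ -1.68 -21.75 -21.77]
```

The new carton's top is at 64 mm, level with the other two, so it is right down on the floor and needs no pressing. Next I turn the jaws along the can's axis and go behind it, between the can and the pot.

```bash
python3 -m creep '[[10.6,0,0,-1,0,0,6.5],[10.6,0,0,0,0,0,6.5],[10.6,0,0,0,0,0,6.5],[10.6,0,0,0,0,0,6.5],[10.6,0,0,0,0,0,6.5],[10.6,0,0,0,0,0,6.5],[10.6,0,0,0,0,0,6.5],[0,0,0,0,0,0,6.5]]' 20; python3 -c "
from plan import *
to([463,-180,150],0.9)
"
```

```text
t: 12.58
eef_pos: [673.7, 47.1, 135.6]
tool_rot: [-0.006, 0.71, 0.006, 0.704]
wrist_force: [-0.7, -0.4, -0.1]
gripper_width: 64.8
t 12.57 pos [673.7  47.1 135.6] x [-0.008 -0.001 -1.   ] jaw yaw 0.95 J [-0.03  0.62  1.48 -0.    1.06 -0.04] F [-0.7 -0.4 -0.1] w 64.8
turn [ 0.05 -0.48  0.05] shift now-axes [ -1.24 -22.36 -21.45] after-turn axes [ -1.44 -22.38 -21.42]
```

```bash
python3 -m creep '[[0,-0.5,0,-1.3,-3,-3,6.5],[0,0,0,0,-3.6,-3.6,6.5],[0,0,0,0,-3.6,-3.6,6.5],[0,0,0,0,-3.6,-3.6,6.5],[0,0,0,0,-3.6,-3.6,6.5],[0,0,0,0,-3,-3,6.5],[0,0,0,0,0,0,6.5]]' 20; python3 -c "
from plan import *
to([463,-180,100],0.9)
p,d=snapshot('side'); np.savez('side9.npz',p=p,d=d); cv2.imwrite('pics/side9.png',cv2.resize(p[80:240,280:520,::-1],None,fx=3,fy=3))
"
```

```text
t: 13.45
eef_pos: [468.7, -167.3, 145.8]
tool_rot: [-0.019, 0.708, 0.019, 0.706]
wrist_force: [0.8, 0.8, 1.6]
gripper_width: 65.2
t 13.45 pos [ 468.7 -167.3  145.8] x [-0.003  0.    -1.   ] jaw yaw 3.07 J [-0.47  0.37  1.91 -0.    0.86 -0.53] F [0.8 0.8 1.6] w 65.2
turn [ 2.17 -0.18 -0.02] shift now-axes [ 4.59 -1.24 -0.63] after-turn axes [ 4.58 -1.26 -0.59]
```

View pics/side9.png

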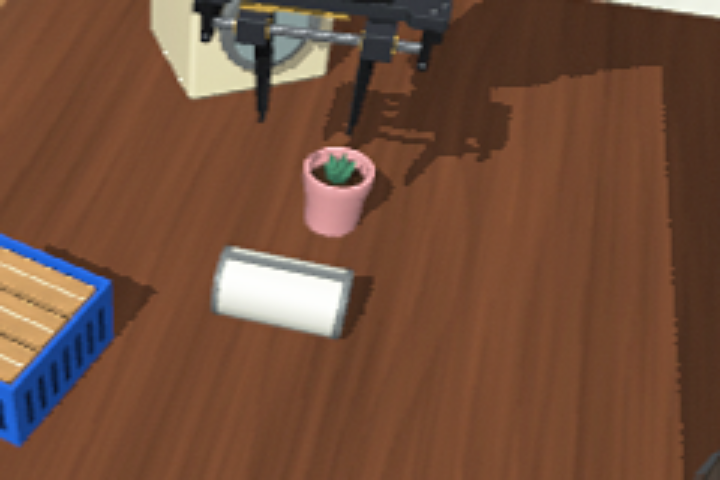

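The two finger tips show at about (263,120) and (352,130), above the pot. I'll measure their height.

```bash
python3 -c "
from plan import *
z=np.load('side9.npz'); p=z['p']; P=cloud('side',z['d'])
m=(P[...,2]>120)&(P[...,2]<300)&(P[...,0]>400)&(P[...,0]<540)&(P[...,1]>-230)&(P[...,1]<-120)
Q=P[m]; print(len(Q))
for lo in range(140,215,5):
    s=(Q[:,2]>=lo)&(Q[:,2]<lo+5); 
    if s.sum(): 
        for nm,k in(('far',Q[:,0]>468),('near',Q[:,0]<=468)):
            t=Q[s&k]
            if len(t): print(lo,nm,len(t),'x',t[:,0].min().round(1),t[:,0].max().round(1),'y',t[:,1].min().round(1),t[:,1].max().round(1))
"
```

```text
1610
170 far 5 x 499.9 503.7 y -171.5 -154.3
170 near 2 x 430.9 432.8 y -161.7 -157.6
175 far 4 x 499.4 504.6 y -165.7 -154.6
175 near 5 x 431.0 434.2 y -160.5 -157.9
180 far 7 x 499.6 504.2 y -167.6 -152.7
180 near 6 x 427.8 434.5 y -160.3 -157.8
185 far 7 x 499.8 504.7 y -177.3 -153.0
185 near 3 x 428.1 432.5 y -159.4 -157.3
190 far 9 x 499.7 505.5 y -174.9 -151.7
190 near 7 x 426.5 433.5 y -160.8 -157.4
195 far 7 x 499.5 506.0 y -172.7 -152.9
195 near 8 x 427.0 434.5 y -160.2 -157.0
200 far 10 x 499.7 509.0 y -171.0 -151.5
200 near 7 x 426.1 432.7 y -160.2 -157.7
205 far 12 x 500.0 509.3 y -166.4 -153.3
205 near 8 x 426.6 433.5 y -161.6 -158.1
210 far 12 x 500.0 509.7 y -166.7 -154.7
210 near 8 x 424.9 434.0 y -161.4 -157.8
```

```bash
python3 -m creep '[[2.2,0,0,0,-0.5,-0.3,6.5],[0,0,0,1,-0.5,-0.2,6.5],[0,0,0,1.5,0,0,6.5],[0,0,0,1.5,0,0,6.5],[0,0,0,0,0,0,6.5]]' 20; python3 -c "
from plan import *
to([463,-177,0],0.9)
"
```

```text
t: 14.12
eef_pos: [466.4, -175.2, 102.5]
tool_rot: [-0.007, 0.708, 0.008, 0.706]
wrist_force: [0.1, -0.5, 0.1]
gripper_width: 65.3
t 14.12 pos [ 466.4 -175.2  102.5] x [-0.004  0.001 -1.   ] jaw yaw 1.25 J [-0.49  0.43  1.96 -0.    0.75 -0.51] F [ 0.1 -0.5  0.1] w 65.3
turn [ 0.35 -0.2  -0.06] shift now-axes [10.25 -0.18 -0.31] after-turn axes [10.25 -0.17 -0.34]
```

```bash
python3 -m creep '[[0.3,-0.2,0,1.2,-0.15,-0.3,6.5],[0,0,0,1.2,0,0,6.5],[0,0,0,1.2,0,0,6.5],[0,0,0,1.2,0,0,6.5],[0,0,0,0,0,0,6.5]]' 20; python3 -c "
from plan import *
to([463,-177,0],0.9)
p,d=snapshot('side'); np.savez('side10.npz',p=p,d=d); cv2.imwrite('pics/side10.png',cv2.resize(p[80:240,280:520,::-1],None,fx=3,fy=3))
"
```

```text
t: 14.75
eef_pos: [463.5, -176.6, 51.1]
tool_rot: [-0.006, 0.707, 0.007, 0.707]
wrist_force: [0.3, 0.4, 0.3]
gripper_width: 65.2
t 14.75 pos [ 463.5 -176.6   51.1] x [ 0.     0.001 -1.   ] jaw yaw 1.0 J [-0.5   0.51  2.01  0.    0.62 -0.52] F [0.3 0.4 0.3] w 65.2
turn [ 0.1   0.01 -0.06] shift now-axes [ 5.11 -0.04 -0.05] after-turn axes [ 5.11 -0.04 -0.05]
```

View pics/side10.png

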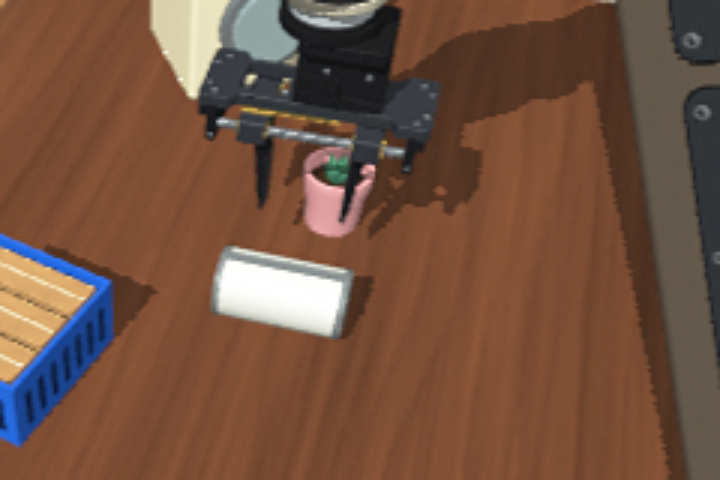

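```bash
python3 -c "
from plan import *
z=np.load('side10.npz'); P=cloud('side',z['d'])
m=(P[...,2]>30)&(P[...,2]<300)&(P[...,0]>380)&(P[...,0]<540)&(P[...,1]>-215)&(P[...,1]<-155)
Q=P[m]
for lo in range(40,180,10):
    s=(Q[:,2]>=lo)&(Q[:,2]<lo+10); t=Q[s]
    if len(t): print(lo,len(t),np.round(np.percentile(t,[1,99],axis=0),0).tolist(),t[:,2].min())
"
```

```text
70 5 [[426.0, -180.0, 76.0], [499.0, -165.0, 80.0]] 75.92453871145578
80 15 [[425.0, -179.0, 80.0], [499.0, -165.0, 90.0]] 80.321300096324
90 21 [[423.0, -186.0, 90.0], [500.0, -164.0, 99.0]] 90.3333609849695
100 24 [[422.0, -184.0, 100.0], [501.0, -164.0, 110.0]] 100.08295663195649
110 27 [[420.0, -179.0, 110.0], [502.0, -163.0, 120.0]] 110.1431219959644
120 37 [[419.0, -187.0, 121.0], [506.0, -163.0, 129.0]] 120.55455582376497
130 36 [[418.0, -183.0, 130.0], [506.0, -164.0, 140.0]] 130.10337094210286
140 12 [[418.0, -176.0, 140.0], [506.0, -164.0, 146.0]] 140.1863199969206
150 7 [[496.0, -184.0, 150.0], [536.0, -160.0, 159.0]] 150.0598234476113
160 9 [[413.0, -199.0, 161.0], [536.0, -165.0, 170.0]] 160.5712873041563
170 105 [[406.0, -208.0, 170.0], [536.0, -155.0, 180.0]] 170.34185763396482
```

The tips are 25 mm above the reported TCP at this opening, so I'll aim for TCP z of about -8, which puts the tips near 17.

```bash
python3 -m creep '[[0,0,0,1.2,0,0,6.5],[0,0,0,1.2,0,0,6.5],[0,0,0,1.2,0,0,6.5],[0,0,0,0.8,0,0,6.5],[0,0,0,0.4,0,0,6.5],[0,0,0,0,0,0,6.5]]' 20; python3 -c "
from plan import *
to([463,-160,-8],0.9)
p,d=snapshot('side'); np.savez('side11.npz',p=p,d=d); cv2.imwrite('pics/side11.png',cv2.resize(p[80:240,280:520,::-1],None,fx=3,fy=3))
P=cloud('side',d)
m=(P[...,2]>8)&(P[...,2]<300)&(P[...,0]>380)&(P[...,0]<540)&(P[...,1]>-215)&(P[...,1]<-159)
print(np.sort(P[m][:,2])[:10])
"
```

```text
t: 15.55
eef_pos: [464.1, -176.9, 0.4]
tool_rot: [-0.006, 0.707, 0.006, 0.708]
wrist_force: [-0.4, -0.0, 0.1]
gripper_width: 65.1
t 15.55 pos [ 4.641e+02 -1.769e+02  4.000e-01] x [ 0.001  0.    -1.   ] jaw yaw 1.01 J [-0.5   0.6   2.04  0.    0.5  -0.52] F [-0.4 -0.   0.1] w 65.1
turn [ 0.11  0.08 -0.02] shift now-axes [ 0.84  1.69 -0.08] after-turn axes [ 0.84  1.69 -0.09]
[26.66626992 27.30748071 27.99219256 28.82336795 29.22778441 29.42666537
 29.69743297 30.73330185 34.10585586 34.5521146 ]
```

View pics/side11.png

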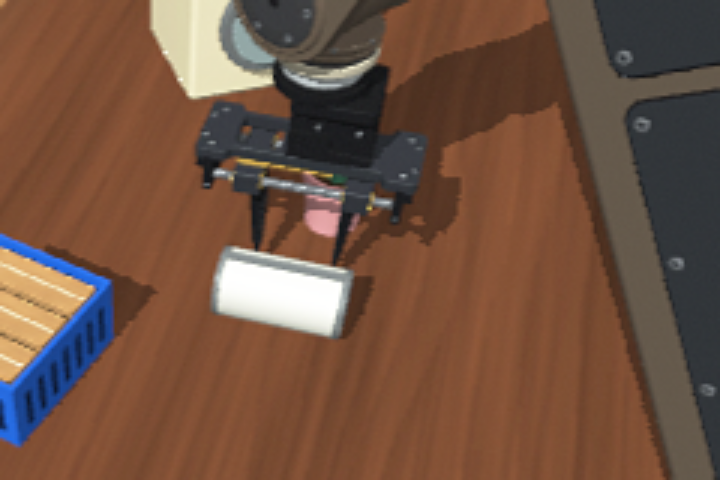

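```bash
python3 -m creep '[[0,0,0,0.4,0,0,6.5],[0,0,0,0.4,0,0,6.5],[0,0,0,0,0.5,0,6.5],[0,0,0,0,0.5,0,6.5],[0,0,0,0,0.5,0,6.5],[0,0,0,0,0.5,0,6.5],[0,0,0,0,0.5,0,6.5],[0,0,0,0,0.5,0,6.5]]' 20; python3 -c "
from plan import *
to([459,118,-8],0.9)
p,d=snapshot('side'); cv2.imwrite('pics/side12.png',cv2.resize(p[80:240,280:520,::-1],None,fx=3,fy=3))
"
```

```text
t: 16.6
eef_pos: [464.2, -145.1, -7.1]
tool_rot: [-0.006, 0.706, 0.006, 0.708]
wrist_force: [0.7, -0.0, -0.0]
gripper_width: 64.9
t 16.6 pos [ 464.2 -145.1   -7.1] x [ 0.003 -0.001 -1.   ] jaw yaw 1.01 J [-0.44  0.61  2.07  0.    0.46 -0.46] F [ 0.7 -0.  -0. ] w 64.9
turn [0.11 0.2  0.05] shift now-axes [ 0.07 26.31 -0.05] after-turn axes [ 0.09 26.31 -0.1 ]
```

View pics/side12.png

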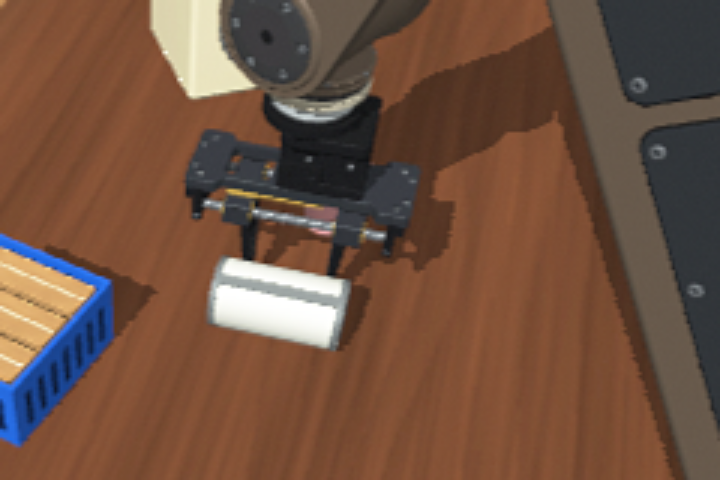

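The can is rolling (its seam has moved to (280,280)) and staying square to the fingers, so I'll keep pushing.

```bash
python3 -m creep '[[0,0,0,0,0.6,0,6.5],[0,0,0,0,0.6,0,6.5],[0,0,0,0,0.6,0,6.5],[0,0,0,0,0.6,0,6.5],[0,0,0,0,0.6,0,6.5],[0,0,0,0,0.6,0,6.5],[0,0,0,0,0.6,0,6.5],[0,0,0,0,0.6,0,6.5],[0,0,0,0,0.6,0,6.5],[0,0,0,0,0.6,0,6.5]]' 20; python3 -c "
from plan import *
to([459,118,-8],0.9)
"
```

```text
t: 17.9
eef_pos: [462.8, -80.5, -7.2]
tool_rot: [-0.006, 0.706, 0.006, 0.708]
wrist_force: [0.0, 0.0, 0.4]
gripper_width: 64.8
t 17.9 pos [462.8 -80.5  -7.2] x [ 0.003 -0.001 -1.   ] jaw yaw 1.01 J [-0.31  0.6   2.11  0.    0.43 -0.33] F [0.  0.  0.4] w 64.8
turn [0.11 0.18 0.03] shift now-axes [ 0.07 19.86 -0.03] after-turn axes [ 0.08 19.85 -0.07]
```

```bash
python3 -m creep '[[0,0,0,0,0.6,0,6.5],[0,0,0,0,0.6,0,6.5],[0,0,0,0,0.6,0,6.5],[0,0,0,0,0.6,0,6.5],[0,0,0,0,0.6,0,6.5],[0,0,0,0,0.6,0,6.5],[0,0,0,0,0.6,0,6.5],[0,0,0,0,0.6,0,6.5],[0,0,0,0,0.6,0,6.5],[0,0,0,0,0.6,0,6.5]]' 20; python3 -c "
from plan import *
to([459,118,-8],0.9)
p,d=snapshot('side'); np.savez('side13.npz',p=p,d=d); cv2.imwrite('pics/side13.png',p[:,:,::-1])
"
```

```text
t: 19.15
eef_pos: [461.7, -16.2, -7.2]
tool_rot: [-0.006, 0.706, 0.006, 0.708]
wrist_force: [0.8, -0.3, 0.5]
gripper_width: 65.0
t 19.15 pos [461.7 -16.2  -7.2] x [ 0.003 -0.001 -1.   ] jaw yaw 1.01 J [-0.18  0.59  2.13  0.    0.42 -0.2 ] F [ 0.8 -0.3  0.5] w 65.0
turn [0.11 0.18 0.03] shift now-axes [ 0.07 13.43 -0.03] after-turn axes [ 0.08 13.43 -0.06]
```

View pics/side13.png

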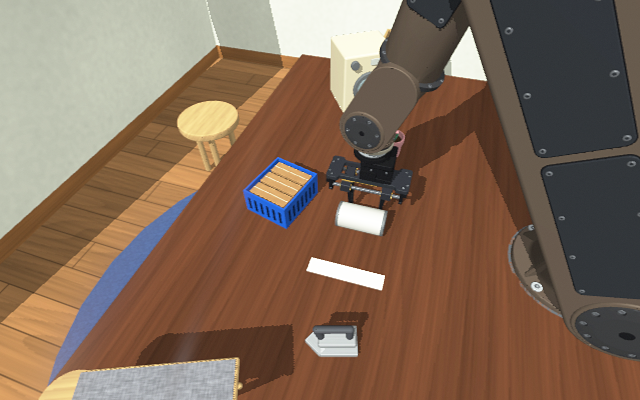

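The can at (361,218) is rolling straight toward the strip at (345,273). I'll continue.

```bash
python3 -m creep '[[0,0,0,0,0.6,0,6.5],[0,0,0,0,0.6,0,6.5],[0,0,0,0,0.6,0,6.5],[0,0,0,0,0.6,0,6.5],[0,0,0,0,0.6,0,6.5],[0,0,0,0,0.6,0,6.5],[0,0,0,0,0.6,0,6.5],[0,0,0,0,0.6,0,6.5],[0,0,0,0,0.6,0,6.5],[0,0,0,0,0.6,0,6.5]]' 20; python3 -m creep '[[0,0,0,0,0.6,0,6.5],[0,0,0,0,0.5,0,6.5],[0,0,0,0,0.4,0,6.5],[0,0,0,0,0.3,0,6.5],[0,0,0,0,0.3,0,6.5],[0,0,0,0,0,0,6.5],[0,0,0,0,0,0,6.5],[0,0,0,0,0,0,6.5]]' 20; python3 -c "
from plan import *
to([459,118,-8],0.9)
p,d=snapshot('side'); np.savez('side14.npz',p=p,d=d); cv2.imwrite('pics/side14.png',p[:,:,::-1])
from scipy.optimize import least_squares
P=cloud('side',d); h=cv2.cvtColor(p,cv2.COLOR_RGB2HSV).astype(int)
m=(P[...,0]>380)&(P[...,0]<540)&(P[...,1]>80)&(P[...,1]<220)&(P[...,2]>8)&(P[...,2]<66)&(h[...,1]<60)&(h[...,2]>120)
Q=P[m]; f=lambda q:np.hypot((Q[:,1]-q[0]-q[1]*(Q[:,0]-461))*np.cos(q[1]),Q[:,2]-q[2])-30
r=least_squares(f,[150,0,30],loss='soft_l1'); print(r.x[0],np.degrees(r.x[1]),r.x[2],np.percentile(Q[:,0],[1,99]))
"
```

```text
t: 20.45
eef_pos: [460.4, 48.3, -7.2]
tool_rot: [-0.006, 0.706, 0.006, 0.708]
wrist_force: [0.3, 0.5, 0.2]
gripper_width: 64.9
t: 21.45
eef_pos: [460.0, 70.9, -7.3]
tool_rot: [-0.007, 0.706, 0.006, 0.708]
wrist_force: [-0.0, -0.5, -0.0]
gripper_width: 64.9
t 21.45 pos [460.   70.9  -7.3] x [ 0.003 -0.    -1.   ] jaw yaw 1.03 J [ 0.01  0.6   2.12 -0.    0.42 -0.01] F [-0.  -0.5 -0. ] w 64.9
turn [0.13 0.17 0.03] shift now-axes [ 0.07  4.71 -0.02] after-turn axes [ 0.07  4.71 -0.03]
115.26193501896248 1.0811377773520707 29.552312715760678 [405.20835268 511.98760441]
```

View pics/side14.png

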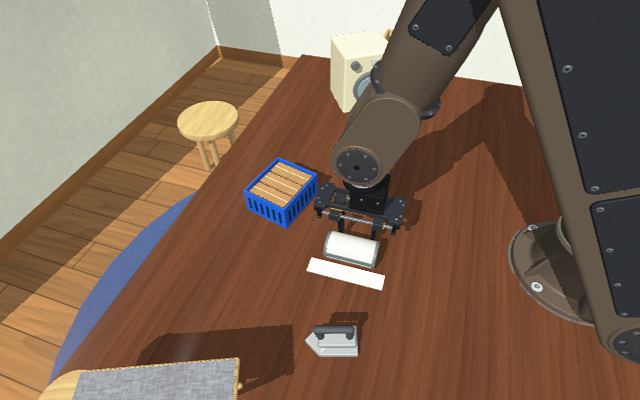

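The can lies at y 115 and is parallel (1.1° against the strip's 1.4°), so 44 mm remain. I'll finish slowly.

```bash
python3 -m creep '[[0,0,0,0,0.5,0,6.5],[0,0,0,0,0.5,0,6.5],[0,0,0,0,0.5,0,6.5],[0,0,0,0,0.5,0,6.5],[0,0,0,0,0.5,0,6.5],[0,0,0,0,0.5,0,6.5],[0,0,0,0,0.4,0,6.5],[0,0,0,0,0.3,0,6.5],[0,0,0,0,0.3,0,6.5],[0,0,0,0,0.2,0,6.5]]' 20; python3 -m creep '[[0,0,0,0,0,0,6.5],[0,0,0,0,-1,0,6.5],[0,0,0,0,-2,0,6.5],[0,0,0,0,-2,0,6.5],[0,0,0,0,0,0,6.5]]'; python3 -c "
from plan import *
where()
p,d=snapshot('side'); np.savez('side15.npz',p=p,d=d); cv2.imwrite('pics/side15.png',p[:,:,::-1])
from scipy.optimize import least_squares
P=cloud('side',d); h=cv2.cvtColor(p,cv2.COLOR_RGB2HSV).astype(int)
m=(P[...,0]>380)&(P[...,0]<540)&(P[...,1]>110)&(P[...,1]<230)&(P[...,2]>8)&(P[...,2]<66)&(h[...,1]<60)&(h[...,2]>120)
Q=P[m]; f=lambda q:np.hypot((Q[:,1]-q[0]-q[1]*(Q[:,0]-461))*np.cos(q[1]),Q[:,2]-q[2])-30
r=least_squares(f,[150,0,30],loss='soft_l1'); print(r.x[0],np.degrees(r.x[1]),r.x[2],np.percentile(Q[:,0],[1,99]))
"
```

```text
t: 22.75
eef_pos: [459.2, 115.9, -7.3]
tool_rot: [-0.007, 0.706, 0.006, 0.708]
wrist_force: [-0.2, 0.1, -0.5]
gripper_width: 64.7
t: 23.38
eef_pos: [460.1, 63.1, -7.3]
tool_rot: [-0.007, 0.706, 0.006, 0.708]
wrist_force: [0.7, 0.3, 0.5]
gripper_width: 64.9
t 23.38 pos [460.1  63.1  -7.3] x [ 0.003 -0.001 -1.   ] jaw yaw 1.03 J [-0.01  0.6   2.12 -0.    0.42 -0.02] F [0.7 0.3 0.5] w 64.9
157.50103250027934 1.116881014507566 29.695981623314747 [403.10250964 511.46393442]
```

View pics/side15.png

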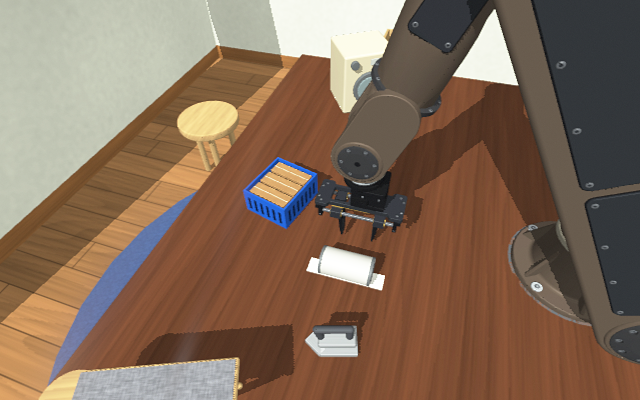

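The can lies on the strip at (347,265), 2 mm off its middle line. I'll raise the tool clear and make a last check from both views.

```bash
python3 -m creep '[[0,0,0,-3,-1,0,6.5],[0,0,0,-4,-2,0,6.5],[0,0,0,-4,-3,0,6.5],[0,0,0,-3,-4,0,6.5],[0,0,0,0,-5,0,6.5],[0,0,0,0,-5,0,6.5],[0,0,0,0,-5,0,6.5],[0,0,0,0,0,0,6.5]]'; cat > c.py <<'E'
from plan import *
import sys
from scipy.optimize import least_squares
k=sys.argv[1]; where()
for n in('top','side'):
    p,d=snapshot(n); cv2.imwrite(f'pics/{n}{k}.png',p[:,:,::-1])
    P=cloud(n,d); h=cv2.cvtColor(p,cv2.COLOR_RGB2HSV).astype(int)
    m=(P[...,0]>380)&(P[...,0]<540)&(P[...,1]>110)&(P[...,1]<230)&(P[...,2]>8)&(P[...,2]<66)&(h[...,1]<60)&(h[...,2]>120)
    Q=P[m]; f=lambda q:np.hypot((Q[:,1]-q[0]-q[1]*(Q[:,0]-461))*np.cos(q[1]),Q[:,2]-q[2])-30
    if len(Q)>200:
        r=least_squares(f,[150,0,30],loss='soft_l1'); print(n,'can',r.x[0],np.degrees(r.x[1]),r.x[2],np.percentile(Q[:,0],[1,99]))
    P=P.reshape(-1,3)
    box=lambda x0,x1,y0,y1,z0,z1:P[(P[:,0]>x0)&(P[:,0]<x1)&(P[:,1]>y0)&(P[:,1]<y1)&(P[:,2]>z0)&(P[:,2]<z1)]
    for nm,b in(('pot',(380,520,-320,-200,10,75)),('iron',(380,520,260,400,10,75))):
        if len(box(*b))>20: print(nm,rect(box(*b)))
    a=np.radians(-13.7); ex=np.array([np.cos(a),np.sin(a)]); ey=np.array([-ex[1],ex[0]])
    q=P[:,:2]-[667.5,5.5]; X,Y=q@ex,q@ey
    print('tops',[[np.round(np.median(P[(abs(Y-c)<12)&(abs(X-x)<12)&(P[:,2]>30)&(P[:,2]<90),2]),1) for x in(-35,0,35)] for c in(-42,0,42)])
E
python3 c.py 16
```

```text
t: 24.42
eef_pos: [465.4, -190.6, 138.3]
tool_rot: [-0.009, 0.706, 0.007, 0.709]
wrist_force: [0.1, 1.7, 0.2]
gripper_width: 65.0
t 24.43 pos [ 465.4 -190.6  138.3] x [ 0.004 -0.003 -1.   ] jaw yaw 1.33 J [-0.52  0.38  1.92 -0.    0.84 -0.54] F [0.1 1.7 0.2] w 65.0
top can 158.86662658752698 1.0078943934901414 28.739272846007882 [404.48950647 513.55352638]
iron (array([446.2, 311.7]), array([96.8, 55.9]), 17.8)
tops [[np.float64(62.9), np.float64(62.9), np.float64(62.6)], [np.float64(62.8), np.float64(62.9), np.float64(62.9)], [np.float64(63.3), np.float64(62.6), np.float64(63.4)]]
side can 157.49723634544148 0.9720999183908476 29.67332476932247 [403.26031722 511.67167384]
pot (array([ 444.5, -257.5]), array([63.4, 62.5]), 63.3)
iron (array([443.4, 311.5]), array([95.4, 55.3]), 19.0)
tops [[np.float64(63.6), np.float64(63.8), np.float64(63.9)], [np.float64(63.9), np.float64(63.9), np.float64(63.6)], [np.float64(63.8), np.float64(63.8), np.float64(64.0)]]
```

View pics/top16.png

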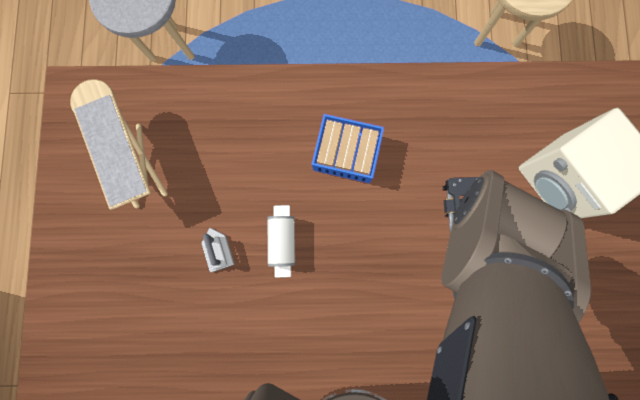

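The top view shows the can centred on the strip at (282,241), the three cartons inside the basket at (348,148), and the iron unmoved. The tool hangs clear at z 138 over the pot side. I'll hand it in.

```bash
python3 -m creep '[[0,0,0,-1,0,0,6.5],[0,0,0,0,0,0,6.5],[0,0,0,0,0,0,6.5]]'; python3 -c "
from station import *
print(job_done())"
```

```text
t: 24.9
eef_pos: [465.2, -184.8, 149.2]
tool_rot: [-0.011, 0.706, 0.01, 0.708]
wrist_force: [-0.8, -0.5, -0.3]
gripper_width: 65.6
the job is handed in; nothing more can be done
None
```

I packed the carton upright into the free place of the basket and rolled the can along the table onto the paper strip. I handed the job in at about 25 s of the 61 s allowed; no verdict was reported.

**Last checks:**
- **Cartons:** all three tops are level to about 1 mm, at 63–64 mm by either camera, against the 68 mm rim. I set the carton down on the basket floor and did not press it separately, because its top was already level with the other two.
- **Can:** its axis is about 1–2 mm from the strip's middle line, within 0.5° of its direction, and about 2–3 mm off lengthwise. It did not move between two side-view readings about 1 s apart.
- **Iron:** unmoved to within 1 mm in both views.
- **Pot:** unmoved to within about 1.5 mm in the side view. The arm hid it from the top camera in the last picture.
- **Arm:** clear of everything when I handed in.

**What went wrong or disagreed on the way:**
- **First grasp:** it closed just above the carton. With the fingers open, the tips sit about 22–25 mm behind the reported TCP. I opened, went deeper and gripped again.
- **Turn over the table:** one turn with the carton in hand went the wrong way, and I corrected it before reaching the basket.
- **Cameras:** the two views differ by 1–3 mm, within the stated calibration.

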